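# Nest the used mixing pots after a glue-up

## Task

Put the mixing pots away: nest the three resin pots upright in the dark wooden holder, red fully seated at the bottom, yellow fully seated in the red one and white fully seated in the yellow one, and seat the blue hardener pot by itself fully in the metal holder. Don't tip any pot over, and leave the glue jar, sanding block and screwdriver where they are.

Things in the scene. Friction and masses are not known exactly. Their poses are not given: they have to be found in the camera images.
- pot_red_center (a point): loose red plastic pot, 80 mm tall, 56-112 g, shaped like all four: round taper, 40 mm wide at the foot, 56 mm at 50 mm up; above it a straight 30 mm collar, 66 mm outer, 61 mm inner diameter (grip here), with a flat shoulder. Nested, its shoulder rests on the rim of the pot below, 30 mm higher, 2 mm sideways play. Point: on the axis, 40 mm above the foot; z up
- pot_yellow_center (a point): loose yellow plastic pot, 80 mm tall, 56-112 g, shaped like all four: round taper, 40 mm wide at the foot, 56 mm at 50 mm up; above it a straight 30 mm collar, 66 mm outer, 61 mm inner diameter (grip here), with a flat shoulder. Nested, its shoulder rests on the rim of the pot below, 30 mm higher, 2 mm sideways play. Point: on the axis, 40 mm above the foot; z up
- pot_white_center (a point): loose white plastic pot, 80 mm tall, 56-112 g, shaped like all four: round taper, 40 mm wide at the foot, 56 mm at 50 mm up; above it a straight 30 mm collar, 66 mm outer, 61 mm inner diameter (grip here), with a flat shoulder. Nested, its shoulder rests on the rim of the pot below, 30 mm higher, 2 mm sideways play. Point: on the axis, 40 mm above the foot; z up
- pot_blue_center (a point): loose blue plastic pot, 80 mm tall, 56-112 g, shaped like all four: round taper, 40 mm wide at the foot, 56 mm at 50 mm up; above it a straight 30 mm collar, 66 mm outer, 61 mm inner diameter (grip here), with a flat shoulder. Nested, its shoulder rests on the rim of the pot below, 30 mm higher, 2 mm sideways play. Point: on the axis, 40 mm above the foot; z up
- holder_wood: dark wooden holder for the resin pots: fixed; a round foot plate 100 mm wide and 8 mm thick with an upright open tube on it, 67 mm outer and 61 mm inner diameter, its rim 62 mm above the bench. A pot's taper goes down into the tube and its shoulder seats on the rim, the pot's foot then 12 mm above the bench, 2 mm sideways play. Origin at the centre of its underside on the bench, z up
- holder_metal: silver-grey metal holder for the blue pot: fixed; a round foot plate 100 mm wide and 8 mm thick with an upright open tube on it, 67 mm outer and 61 mm inner diameter, its rim 62 mm above the bench. A pot's taper goes down into the tube and its shoulder seats on the rim, the pot's foot then 12 mm above the bench, 2 mm sideways play. Origin at the centre of its underside on the bench, z up
- glue_jar: bystander: closed glue jar with an orange cap and paper label, 60 mm diameter, 90 mm tall, upright; origin at the centre of its underside, z up
- sanding_block: bystander: cork sanding block with a red sole, 77 x 47 x 30 mm, lying flat; origin at the centre of its underside, x along its length
- screwdriver: bystander: screwdriver with a green handle, 170 mm long, lying on the bench along its x, handle to -x, at most 35 mm high
Things that resemble listed ones, but are neither listed nor needed, are in the scene too. Leave any green look-alike of the part that bears pot_white_center alone.

How it is judged (in metres and radians):
At the end, for the whole second after the job is handed in: Red is seated in the wooden holder, yellow in red, white in yellow, and blue in the metal holder, each within 8 mm sideways of what it sits in and within 5 mm of its fully seated height; all upright within 0.1 rad, released and at rest (horizontal distance between pot_red_center and holder_wood below 0.008 m and height (world z) of pot_red_center between 0.047 and 0.057 m and angle between each of pot_red_center, pot_yellow_center, pot_white_center, pot_blue_center's own z axis and vertical below 0.1 rad and linear speed of each of pot_red, pot_yellow, pot_white, pot_blue below 0.02 m/s and angular speed of each of pot_red, pot_yellow, pot_white, pot_blue below 0.2 rad/s and horizontal distance between pot_yellow_center and pot_red_center below 0.008 m and height (world z) of pot_yellow_center between 0.077 and 0.087 m and horizontal distance between pot_white_center and pot_yellow_center below 0.008 m and height (world z) of pot_white_center between 0.107 and 0.117 m and horizontal distance between pot_blue_center and holder_metal below 0.008 m and height (world z) of pot_blue_center between 0.047 and 0.057 m); the robot touches nothing.
It fails at once if a pot is tipped over (leans more than 0.8 rad) (angle between any of pot_red_center, pot_yellow_center, pot_white_center, pot_blue_center's own z axis and vertical above 0.8 rad).
It fails at once if the glue jar, sanding block or screwdriver is shifted by more than 25 mm (distance of any of glue_jar, sanding_block, screwdriver from where it was at the start of the episode above 0.025 m).
It also fails if it takes over 102 s, if anything falls off the work surface, if the arm or the gripper's body presses on something with over 40 N, if the wrist force passes 120 N, or if a joint passes its speed limit or range.

## Robot

A 6-joint arm with a two-finger parallel gripper is mounted at the origin on the work surface. World frame = base frame: x ahead of the robot, y to its left, z up, the work surface at z = 0. Lengths are in m, angles in degrees, forces in N, time in s.
With the tool pointing down it reaches from about 0.225 to 0.725 m from the base axis. Payload 3.1 kg.
Tool frame: the origin (TCP) lies at the very end of the fingers, on their centre line; the grasp point (between the pads) lies 19 mm behind it (robot.tcp_to_grasp is the distance from the TCP to the grasp point, in m); z points along the fingers, y is the line along which they close (so a half turn about z gives the same grasp; the last joint's range is limited). The gripper opens to 85 mm and grips with 20 to 120 N. Pads are 22 mm wide; open, the fingers measure 114 mm over their backs; the gripper's body (76 mm by 85 mm) begins 54 mm behind the grasp point. The pads swing forward as they close: fully open they stand 13 mm farther back than shut.
Start: joints at [57.021, 2.75, 5.684, 92.934, 0, 82.678], TCP at [0.227, 0.473, 0.231] pointing down, gripper open.
Joint ranges: [-166.93, 166.93], [-56.73, 111.36], [-69.38, 81.34], [-121.58, 131.49], [-85.45, 84.26], [-180, 180]. Speed limits (degrees/s): [159.86, 159.86, 180, 180, 180, 180].

## Interface

Orientations are given as [roll, pitch, yaw] about the fixed x, y, z axes, in that order (R = Rz(yaw) Ry(pitch) Rx(roll)).
In Python, from rig import robot, optics gives the robot as it stands.
- The arm moves only by the tool carry_out, never from a script. Its argument "series" is a list that holds one entry, the list of rows, each a list of 6 numbers: the shift along the world's x, y, z in mm, then the turn, a rotation vector about the world's x, y, z in degrees. In form: [[[x, y, z, ax, ay, az], ...]]. A call has 1 to 10 rows; each row shifts and turns the commanded pose from where the row before left it; what a row does not reach is not made up. A row lasts 1/10 s, in which the tool goes at most 50 mm and 8.59 degrees, less where a joint would pass 70% of its speed; a pose out of reach is approached as far as the arm can. A call is refused whole if a number of a shift passes 50 or a number of a turn 8.59, either way. A call with a gripper value outside its range is refused whole. "jaw" is the finger opening in mm, from 0 to 85.4, set as the call begins (left out, the last holds). The fingers move at their own pace and stop on an object; "squeeze" is the grip in N (left out, the last holds). Time passes only in rows, so rows that do not move let the fingers close. It gives the time, the measured TCP pose, the force, the opening and the grip force at its end, in the units of the state.
- robot.sense(): the state, without advancing time (a new reading comes with each control period).
- optics.camera(name): name is "scene" or "top" or "wrist"; returns a dict with "img" (400x640x3 uint8, blue, green, red), "z_map" (400x640 float32, m along the optical axis (not along the pixel's ray), 0 where there is no reading), "vfov" (degrees; the focal length in pixels is half the picture's height over the tangent of half this angle, whatever the lens; pixels are square), "cx", "cy" (the principal point, pixels), "origin" and "rotation" of the camera in the world; the wrist camera has in their place "mount" (4x4, takes a point from camera to tool coordinates, whose origin is the TCP and whose axes are the flange's). Camera axes: x right, y down, z forward; pixel columns grow to the right and rows downward; lengths in m; the calibration is good to about 2 mm. A picture is of the moment at which its call begins: read the wrist's pose just before it.
- robot.close_job(): hands the job in; it is judged then, once.
Trained networks look in the newest picture that a camera, given by its name, has taken for a name from the list of things; names that differ only in an ending like _2 or _b are one class to them, and where a whole thing is asked for, a point or a joint stands for the part that bears it (a point fixed in the world has none). Each returns a list of dicts, best first, with "conf" (0 to 1); they miss things now and then, are a little off and sometimes report something else, mostly with a low value. They report only what shows in the picture. A call takes as long as a camera call. They do not tell look-alikes from the thing itself.
- optics.silhouettes(query, camera): "region" (400x640 bool, what is visible of it) and "at" ([column, row] in pixels, amid what is visible of it).
The state is a dict: "time_s": time; "q": joint angles; "joint_velocities": joint speeds; "joint_efforts": joint torques, N m; "tool_pos": TCP position; "orientation": TCP orientation; "force": force on the tool from outside, world axes, zero at the start; "wrist_torque": the same for the moment, N m; "opening": opening from 0.0 (shut) to 1.0 (fully open); "grip_force": force on a finger pad.
Only numpy, scipy, OpenCV 4.12 (cv2) and the standard library are available. Lean on these libraries where they do the work, as an engineer would, in place of code of your own. Each camera call takes 0.05 s, during which the arm holds its last target. There are 200 camera calls.

## Working session

There is one attempt and no reset: what is moved stays moved. The work goes in short steps, Python scripts to look and compute and a tool call to move; the robot and the scene stay as the last step left them, time stands still between calls to the robot, and variables do not carry over. Pictures are saved under pics/ and viewed, at most 14 in all, crops included, and the job is handed in when it is done.

Besides the shell and the picture viewer there is one more tool, called in YAML: its name, and indented under it one key for each argument. carry_out: Moves the arm, as the interface text tells. Its arguments: {"type":"object","properties":{"series":{"type":"array","items":{"type":"array","items":{"type":"array","items":{"type":"number"}}}},"jaw":{"type":"number"},"squeeze":{"type":"number"}},"required":["series"]}

```bash
mkdir -p pics; cat > h.py <<'E'
import numpy as np, cv2
from rig import robot, optics
def cloud(c):
    z=c["z_map"];h,w=z.shape;f=h/2/np.tan(np.radians(c["vfov"])/2)
    u,v=np.meshgrid(np.arange(w),np.arange(h))
    p=np.stack([(u-c["cx"])/f*z,(v-c["cy"])/f*z,z],-1)
    return p@np.array(c["rotation"]).T+np.array(c["origin"])
E
python3 - <<'E'
from h import *
print(robot.sense())
for n in("top","scene"):
    c=optics.camera(n);cv2.imwrite(f"pics/{n}0.png",c["img"]);P=cloud(c);ok=c["z_map"]>0
    print(n,c["origin"],c["vfov"])
    for q in["pot_red_center","pot_yellow_center","pot_white_center","pot_blue_center","holder_wood","holder_metal","glue_jar","sanding_block","screwdriver"]:
        for r in optics.silhouettes(q,n)[:6]:
            m=r["region"]&ok;p=P[m]
            if len(p)<5: continue
            zt=np.percentile(p[:,2],97);t=p[p[:,2]>zt-.006]
            print(q,round(r["conf"],2),np.round(r["at"]),"ztop",zt.round(3),"topc",((t.min(0)+t.max(0))/2).round(3)[:2],"ext",np.ptp(t,axis=0).round(3)[:2],c["img"][r["region"]].mean(0).round())
E
```

```text
{'time_s': 0.0, 'q': array([ 5.70229952e+01,  2.79450969e+00,  5.58910500e+00,  9.29331369e+01,
       -2.86622290e-04,  8.26771029e+01]), 'joint_velocities': array([-0.06521609, -0.076296  , -0.07090886,  0.02255376, -0.05648721,
       -0.01853473]), 'joint_efforts': array([-7.88621182e-04, -3.38780522e+01,  3.20016396e+01,  2.03564175e-02,
       -3.77935075e-04, -8.31665190e-07]), 'tool_pos': array([0.22696658, 0.47271187, 0.23008054]), 'orientation': array([-1.79862552e+02, -1.73743540e-02,  1.54345872e+02]), 'force': array([-0.6944935 ,  0.65888379,  0.15466873]), 'wrist_torque': array([ 0.01502102,  0.04976161, -0.02295247]), 'grip_force': 0.0, 'opening': 0.9969914059483252}Traceback (most recent call last):
  File "<stdin>", line 4, in <module>
  File "h.py", line 7, in cloud
    return p@np.array(c["rotation"]).T+np.array(c["origin"])
           ~~~~~~~~~~~~~~~~~~~~~~~~~~~^~~~~~~~~~~~~~~~~~~~~~
ValueError: operands could not be broadcast together with shapes (400,640) (3,)
```

```bash
sed -i 's/np.array(c\["rotation"\]).T/rot(c["rotation"]).T/' h.py; cat >> h.py <<'E'
from scipy.spatial.transform import Rotation as Ro
def rot(r): return Ro.from_euler("xyz",r,degrees=True).as_matrix()
E
python3 - <<'E'
from h import *
for n in("top","scene"):
    c=optics.camera(n);cv2.imwrite(f"pics/{n}0.png",c["img"]);P=cloud(c);ok=c["z_map"]>0
    print(n,c["origin"],c["rotation"],c["vfov"],P[200,320],np.percentile(P[ok][:,2],[5,50]))
    for q in["pot_red_center","pot_yellow_center","pot_white_center","pot_blue_center","holder_wood","holder_metal","glue_jar","sanding_block","screwdriver"]:
        for r in optics.silhouettes(q,n)[:6]:
            m=r["region"]&ok;p=P[m]
            if len(p)<5: continue
            zt=np.percentile(p[:,2],97);t=p[p[:,2]>zt-.006]
            print(q,round(r["conf"],2),np.round(r["at"]),"ztop",zt.round(3),"topc",((t.min(0)+t.max(0))/2).round(3)[:2],"ext",np.ptp(t,axis=0).round(3)[:2],c["img"][r["region"]].mean(0).round())
E
```

```text
top [0.47962645 0.07626429 1.01028107] [-1.74191566e+02  9.21780995e-03 -8.97904081e+01] 56.628442039840316 [ 5.74737944e-01  6.82395086e-02 -3.33659545e-05] [-7.51703552e-01 -1.32147239e-04]
pot_red_center 0.65 [439. 187.] ztop 0.081 topc [ 0.6   -0.235] ext [0.064 0.064] [ 26.  35. 100.]
pot_yellow_center 0.75 [230. 270.] ztop 0.082 topc [0.383 0.291] ext [0.063 0.065] [30. 79. 97.]
pot_white_center 0.83 [352. 158.] ztop 0.081 topc [ 0.679 -0.017] ext [0.065 0.062] [100. 104. 109.]
pot_white_center 0.8 [393. 164.] ztop 0.081 topc [ 0.664 -0.129] ext [0.065 0.064] [39. 73. 49.]
pot_white_center 0.72 [364. 106.] ztop 0.081 topc [ 0.818 -0.051] ext [0.065 0.065] [38. 69. 48.]
pot_white_center 0.58 [316. 123.] ztop 0.081 topc [0.769 0.08 ] ext [0.065 0.062] [37. 68. 49.]
pot_blue_center 0.57 [464. 263.] ztop 0.08 topc [ 0.405 -0.288] ext [0.063 0.065] [92. 55. 49.]
holder_wood 0.7 [260. 180.] ztop 0.063 topc [0.631 0.233] ext [0.064 0.065] [28. 42. 63.]
holder_metal 0.82 [346. 244.] ztop 0.062 topc [0.452 0.001] ext [0.065 0.064] [ 98.  98. 102.]
glue_jar 0.68 [194. 228.] ztop 0.093 to
[... 1440 characters left out ...]
-0.148] ext [0.077 0.047] [ 52.  94. 129.]
holder_wood 0.7 [385. 238.] ztop 0.063 topc [0.631 0.229] ext [0.066 0.065] [15. 29. 52.]
holder_metal 0.57 [298. 169.] ztop 0.063 topc [ 0.452 -0.004] ext [0.068 0.065] [79. 82. 85.]
glue_jar 0.59 [454. 187.] ztop 0.093 topc [0.497 0.395] ext [0.052 0.05 ] [ 44.  82. 124.]
sanding_block 0.57 [280. 234.] ztop 0.082 topc [ 0.679 -0.022] ext [0.067 0.065] [ 98. 105. 110.]
sanding_block 0.56 [237. 184.] ztop 0.034 topc [ 0.515 -0.149] ext [0.075 0.049] [ 51.  92. 128.]
screwdriver 0.85 [349. 192.] ztop 0.028 topc [0.499 0.13 ] ext [0.086 0.029] [52. 92. 53.]
screwdriver 0.72 [280. 236.] ztop 0.082 topc [ 0.679 -0.022] ext [0.067 0.065] [ 98. 105. 110.]
```

View pics/top0.png

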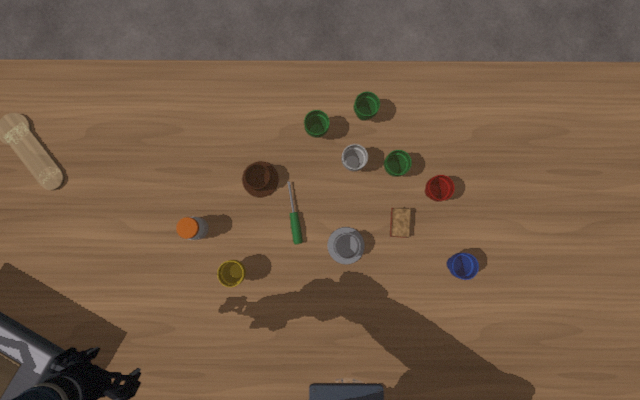

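View pics/scene0.png

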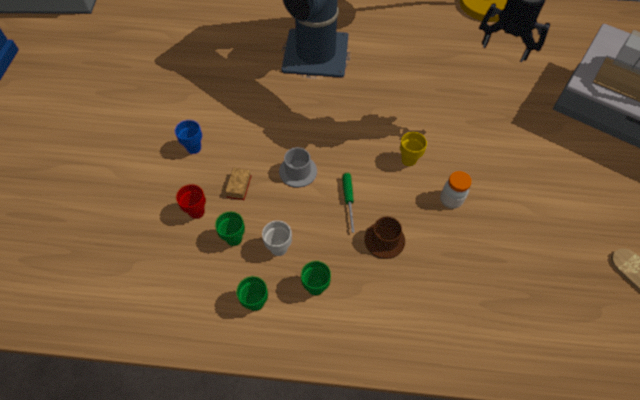

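Both cameras agree within about 4 mm. The pots, the holders and the three green look-alikes (top image 317,124; 366,105; 397,163) are identified: red at (439,187), yellow (230,270), white (352,158) and blue (464,263). I'm starting with red.

carry_out:
  series:
    - [[21,-40,0,0,0,0],[21,-40,0,0,0,0],[21,-40,0,0,0,0],[21,-40,0,0,0,0],[21,-40,0,0,0,0],[21,-40,0,0,0,0],[21,-40,0,0,0,0],[21,-40,0,0,0,0],[21,-40,0,0,0,0],[21,-40,0,0,0,0]]
  jaw: 85
  squeeze: 30

```text
time_s: 2.05
tool_pos: [0.438, 0.0714, 0.2316]
orientation: [180.0, 0.0, 154.3]
force: [1.0, -0.2, 0.1]
opening: 0.995
grip_force: 0.0
```

carry_out:
  series:
    - [[21,-40,0,0,0,0],[21,-40,0,0,0,0],[21,-40,0,0,0,0],[21,-40,0,0,0,0],[21,-40,0,0,0,0],[21,-40,0,0,0,0],[21,-40,0,0,0,0],[16,-30,0,0,0,0],[0,0,0,0,0,0],[0,0,0,0,0,0]]

```text
time_s: 3.05
tool_pos: [0.6001, -0.2373, 0.2302]
orientation: [180.0, -0.1, 154.3]
force: [-0.0, 1.0, 0.0]
opening: 0.995
grip_force: 0.0
```

```bash
cat >> h.py <<'E'
def wcloud(c,s):
    z=c["z_map"];h,w=z.shape;f=h/2/np.tan(np.radians(c["vfov"])/2)
    u,v=np.meshgrid(np.arange(w),np.arange(h))
    p=np.stack([(u-c["cx"])/f*z,(v-c["cy"])/f*z,z],-1)
    M=np.array(c["mount"]);p=p@M[:3,:3].T+M[:3,3]
    return p@rot(s["orientation"]).T+s["tool_pos"]
def wlook(qs,name=None):
    s=robot.sense();c=optics.camera("wrist");P=wcloud(c,s);ok=c["z_map"]>0
    print("t",s["time_s"],"tcp",s["tool_pos"].round(4),s["orientation"].round(2),"q6",s["q"][5].round(1))
    if name: cv2.imwrite(f"pics/{name}.png",c["img"])
    for q in qs:
        for r in optics.silhouettes(q,"wrist")[:4]:
            p=P[r["region"]&ok]
            if len(p)<20: continue
            zt=np.percentile(p[:,2],95);t=p[abs(p[:,2]-zt)<.004]
            a,_=cv2.minEnclosingCircle(t[:,:2].astype(np.float32));
            print(q,round(r["conf"],2),np.round(r["at"]),"zt",zt.round(4),"circ",np.round(a,4),_.__round__(4),c["img"][r["region"]].mean(0).round())
E
python3 -c "
from h import *
wlook(['pot_red_center'],'w1')"
```

```text
t 3.05 tcp [ 0.6001 -0.2373  0.2302] [ 1.7997e+02 -1.3000e-01  1.5427e+02] q6 -1.8
pot_red_center 0.72 [317. 188.] zt 0.0807 circ [ 0.6004 -0.2362] 0.0329 [ 33.  46. 136.]
```

View pics/w1.png

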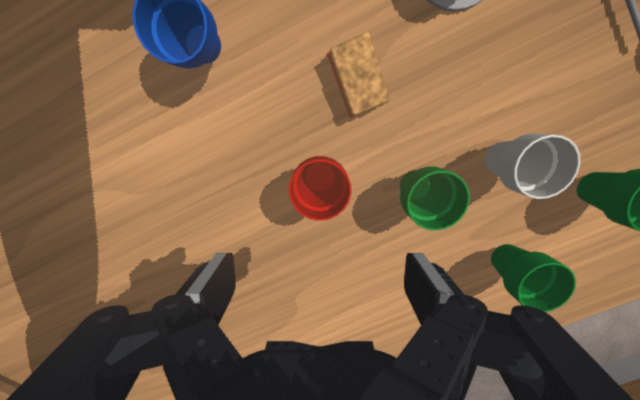

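The red pot (320,188) lies between the fingers, centred to about 1 mm. The nearest green pot (437,200) stays outside them, so I can descend.

carry_out:
  series:
    - [[0,1,-30,0,0,0],[0,0,-30,0,0,0],[0,0,-30,0,0,0],[0,0,-30,0,0,0],[0,0,-30,0,0,0],[0,0,-20,0,0,0],[0,0,-13,0,0,0],[0,0,0,0,0,0]]

```text
time_s: 3.95
tool_pos: [0.5987, -0.2339, 0.0466]
orientation: [180.0, -0.2, 154.4]
force: [0.3, 0.6, -0.2]
opening: 0.998
grip_force: 0.0
```

carry_out:
  series:
    - [[0,0,0,0,0,0],[0,0,0,0,0,0],[0,0,0,0,0,0],[0,0,0,0,0,0],[0,0,0,0,0,0],[0,0,0,0,0,0],[0,0,0,0,0,0],[0,0,0,0,0,0]]
  jaw: 55

```text
time_s: 4.75
tool_pos: [0.6019, -0.2364, 0.0507]
orientation: [180.0, 0.2, 154.3]
force: [1.3, 0.5, 5.8]
opening: 0.772
grip_force: 34.0
```

carry_out:
  series:
    - [[0,0,10,0,0,0],[0,0,25,0,0,0],[0,0,30,0,0,0],[0,0,30,0,0,0],[0,0,30,0,0,0],[0,0,30,0,0,0],[0,0,28,0,0,0],[0,0,0,0,0,0]]

```text
time_s: 5.55
tool_pos: [0.602, -0.2368, 0.2368]
orientation: [-180.0, 0.5, 154.3]
force: [0.2, -0.8, -0.3]
opening: 0.772
grip_force: 33.8
```

carry_out:
  series:
    - [[2,20,0,0,0,0],[2,35,0,0,0,0],[2,35,0,0,0,0],[2,35,0,0,0,0],[2,35,0,0,0,0],[2,35,0,0,0,0],[2,35,0,0,0,0],[2,35,0,0,0,0],[2,35,0,0,0,0],[2,35,0,0,0,0]]

```text
time_s: 6.55
tool_pos: [0.6187, 0.1015, 0.2287]
orientation: [-179.9, -0.2, 154.4]
force: [0.2, 0.0, -1.3]
opening: 0.771
grip_force: 33.8
```

carry_out:
  series:
    - [[2,35,0,0,0,0],[2,35,0,0,0,0],[2,35,0,0,0,0],[2,20,0,0,0,0],[2,7,0,0,0,0],[1,0,0,0,0,0],[0,0,0,0,0,0],[0,0,0,0,0,0]]

```text
time_s: 7.35
tool_pos: [0.6313, 0.2298, 0.231]
orientation: [-180.0, -0.0, 154.2]
force: [0.2, 0.2, -1.1]
opening: 0.775
grip_force: 33.8
```

```bash
python3 -c "
from h import *
wlook(['pot_red_center','holder_wood'],'w2')"
```

```text
t 7.35 tcp [0.6313 0.2298 0.231 ] [-1.7995e+02 -2.0000e-02  1.5425e+02] q6 40.1
pot_red_center 0.96 [316. 276.] zt 0.2612 circ [0.6317 0.2307] 0.0336 [ 23.  28. 124.]
holder_wood 0.81 [319. 172.] zt 0.0625 circ [0.6311 0.2336] 0.0334 [44. 64. 97.]
```

View pics/w2.png

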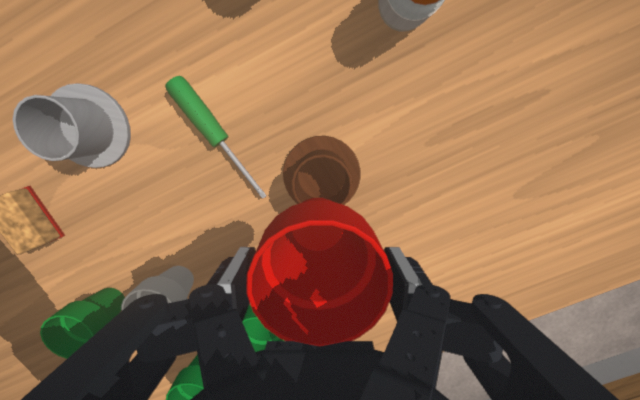

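Red is held upright at (316,276), and the holder tube shows behind it at (319,172). The offset is within 1-3 mm, so I'm lowering into the tube.

carry_out:
  series:
    - [[0,1,-25,0,0,0],[0,0,-25,0,0,0],[0,0,-25,0,0,0],[0,0,-20,0,0,0],[0,0,-15,0,0,0],[0,0,-15,0,0,0],[0,0,-15,0,0,0],[0,0,-14,0,0,0],[0,0,-10,0,0,0],[0,0,0,0,0,0]]

```text
time_s: 8.5
tool_pos: [0.63, 0.2319, 0.0649]
orientation: [-179.9, -0.2, 154.3]
force: [-0.3, 0.0, -0.6]
opening: 0.768
grip_force: 33.8
```

carry_out:
  series:
    - [[0,0,0,0,0,0],[0,0,0,0,0,0],[0,0,0,0,0,0],[0,0,0,0,0,0],[0,0,0,0,0,0],[0,0,0,0,0,0],[0,0,0,0,0,0]]
  jaw: 85

```text
time_s: 9.2
tool_pos: [0.6314, 0.2322, 0.0674]
orientation: [180.0, 0.0, 154.3]
force: [0.8, -0.1, -1.0]
opening: 0.995
grip_force: 0.0
```

carry_out:
  series:
    - [[0,0,25,0,0,0],[0,0,30,0,0,0],[0,0,30,0,0,0],[0,0,30,0,0,0],[0,0,30,0,0,0],[0,0,19,0,0,0],[0,0,0,0,0,0],[0,0,0,0,0,0]]

```text
time_s: 10.0
tool_pos: [0.6316, 0.2323, 0.2311]
orientation: [180.0, 0.0, 154.3]
force: [-0.2, 0.5, -0.0]
opening: 0.996
grip_force: 0.0
```

```bash
python3 -c "
from h import *
wlook(['pot_red_center','holder_wood'])"
```

```text
t 10.0 tcp [0.6316 0.2323 0.2311] [1.7998e+02 2.0000e-02 1.5435e+02] q6 40.1
pot_red_center 0.6 [315. 190.] zt 0.0928 circ [0.6304 0.2326] 0.033 [ 31.  42. 129.]
pot_red_center 0.47 [198. 117.] zt 0.0265 circ [0.4983 0.1356] 0.0424 [ 75. 123.  80.]
holder_wood 0.74 [323. 155.] zt 0.0571 circ [0.6126 0.2443] 0.0256 [43. 63. 99.]
```

Red is seated, with its rim at 92.8 mm against 92 expected. Yellow is next.

carry_out:
  series:
    - [[-20,5,0,0,0,0],[-34,8,0,0,0,0],[-34,8,0,0,0,0],[-34,8,0,0,0,0],[-34,8,0,0,0,0],[-34,8,0,0,0,0],[-34,8,0,0,0,0],[-23,4,0,0,0,0],[0,0,0,0,0,0],[0,0,0,0,0,0]]

```text
time_s: 11.15
tool_pos: [0.3838, 0.2891, 0.2303]
orientation: [-179.9, -0.0, 154.4]
force: [-0.4, 0.1, 0.1]
opening: 0.993
grip_force: 0.0
```

```bash
python3 -c "
from h import *
wlook(['pot_yellow_center'])"
```

```text
t 11.15 tcp [0.3838 0.2891 0.2303] [-1.7994e+02 -2.0000e-02  1.5439e+02] q6 54.6
pot_yellow_center 0.88 [321. 189.] zt 0.0808 circ [0.3841 0.2916] 0.0331 [ 23. 118. 147.]
pot_yellow_center 0.65 [447. 230.] zt 0.0917 circ [0.4965 0.3995] 0.027 [ 50. 102. 164.]
```

carry_out:
  series:
    - [[0,1,-30,0,0,0],[0,1,-30,0,0,0],[0,0,-30,0,0,0],[0,0,-30,0,0,0],[0,0,-30,0,0,0],[0,0,-20,0,0,0],[0,0,-12,0,0,0],[0,0,0,0,0,0]]

```text
time_s: 12.05
tool_pos: [0.3833, 0.29, 0.0469]
orientation: [-179.8, -0.2, 154.3]
force: [-0.2, -0.8, 0.5]
opening: 0.992
grip_force: 0.0
```

carry_out:
  series:
    - [[0,0,0,0,0,0],[0,0,0,0,0,0],[0,0,0,0,0,0],[0,0,0,0,0,0],[0,0,0,0,0,0],[0,0,0,0,0,0],[0,0,0,0,0,0],[0,0,0,0,0,0]]
  jaw: 55

```text
time_s: 12.85
tool_pos: [0.3855, 0.2919, 0.0509]
orientation: [179.8, 0.1, 154.3]
force: [0.4, -0.3, 6.1]
opening: 0.765
grip_force: 34.0
```

carry_out:
  series:
    - [[0,0,10,0,0,0],[0,0,25,0,0,0],[0,0,30,0,0,0],[0,0,30,0,0,0],[0,0,30,0,0,0],[0,0,30,0,0,0],[0,0,27,0,0,0],[0,0,0,0,0,0]]

```text
time_s: 13.65
tool_pos: [0.3858, 0.2922, 0.2357]
orientation: [179.7, 0.2, 154.3]
force: [0.5, 0.3, -0.6]
opening: 0.768
grip_force: 33.9
```

carry_out:
  series:
    - [[20,-5,0,0,0,0],[34,-8,0,0,0,0],[34,-8,0,0,0,0],[34,-8,0,0,0,0],[34,-8,0,0,0,0],[34,-8,0,0,0,0],[34,-8,0,0,0,0],[23,-5,0,0,0,0],[0,0,0,0,0,0],[0,0,0,0,0,0]]

```text
time_s: 14.65
tool_pos: [0.6306, 0.2328, 0.2287]
orientation: [-179.8, -0.2, 154.3]
force: [-0.3, 0.4, -0.1]
opening: 0.771
grip_force: 33.9
```

```bash
python3 -c "
from h import *
wlook(['pot_red_center','pot_yellow_center'])"
```

```text
t 14.65 tcp [0.6306 0.2328 0.2287] [-179.84   -0.23  154.31] q6 40.2
pot_red_center 0.69 [318. 181.] zt 0.0928 circ [0.6291 0.2329] 0.0327 [ 29.  45. 129.]
pot_yellow_center 0.83 [321. 278.] zt 0.2587 circ [0.6303 0.2338] 0.0342 [ 13. 110. 135.]
```

carry_out:
  series:
    - [[0,0,-25,0,0,0],[0,0,-25,0,0,0],[0,0,-20,0,0,0],[0,0,-15,0,0,0],[0,0,-15,0,0,0],[0,0,-12,0,0,0],[0,0,-12,0,0,0],[0,0,-9,0,0,0],[0,0,0,0,0,0]]

```text
time_s: 15.7
tool_pos: [0.6303, 0.233, 0.0964]
orientation: [-179.9, -0.1, 154.3]
force: [-0.2, -0.2, -1.0]
opening: 0.765
grip_force: 33.8
```

carry_out:
  series:
    - [[0,0,0,0,0,0],[0,0,0,0,0,0],[0,0,0,0,0,0],[0,0,0,0,0,0],[0,0,0,0,0,0],[0,0,0,0,0,0],[0,0,0,0,0,0]]
  jaw: 85

```text
time_s: 16.4
tool_pos: [0.6314, 0.2333, 0.0984]
orientation: [180.0, 0.0, 154.3]
force: [-1.2, -0.3, -0.1]
opening: 0.992
grip_force: 0.0
```

carry_out:
  series:
    - [[0,0,25,0,0,0],[0,0,30,0,0,0],[0,0,30,0,0,0],[0,0,30,0,0,0],[0,0,30,0,0,0],[0,0,20,0,0,0],[0,0,0,0,0,0],[0,0,0,0,0,0]]

```text
time_s: 17.2
tool_pos: [0.6316, 0.2333, 0.2631]
orientation: [180.0, 0.0, 154.3]
force: [0.4, 0.2, -0.3]
opening: 0.996
grip_force: 0.0
```

```bash
python3 -c "
from h import *
wlook(['pot_red_center','pot_yellow_center'])"
```

```text
t 17.2 tcp [0.6316 0.2333 0.2631] [1.7998e+02 3.0000e-02 1.5434e+02] q6 40.2
pot_yellow_center 0.94 [319. 190.] zt 0.1227 circ [0.6296 0.2339] 0.033 [ 21. 119. 148.]
```

Yellow is seated, rim at 122.7 mm. Going to white.

carry_out:
  series:
    - [[4,-20,0,0,0,0],[6,-34,0,0,0,0],[6,-34,0,0,0,0],[6,-34,0,0,0,0],[6,-34,0,0,0,0],[6,-34,0,0,0,0],[6,-34,-10,0,0,0],[7,-28,-13,0,0,0],[0,0,-10,0,0,0],[0,0,0,0,0,0]]

```text
time_s: 18.35
tool_pos: [0.6766, -0.0192, 0.226]
orientation: [-179.9, -0.4, 154.3]
force: [-0.5, -0.5, -0.5]
opening: 0.999
grip_force: 0.0
```

```bash
python3 -c "
from h import *
wlook(['pot_white_center'])"
```

```text
t 18.35 tcp [ 0.6766 -0.0192  0.226 ] [-179.9    -0.41  154.25] q6 18.4
pot_white_center 0.72 [345. 300.] zt 0.0807 circ [ 0.8185 -0.0506] 0.0334 [45. 93. 34.]
pot_white_center 0.65 [323. 192.] zt 0.0808 circ [ 0.6789 -0.018 ] 0.033 [139. 147. 155.]
pot_white_center 0.64 [226. 220.] zt 0.0805 circ [ 0.6651 -0.1287] 0.0331 [ 53. 105.  60.]
pot_white_center 0.63 [436. 224.] zt 0.0808 circ [0.7689 0.0795] 0.0333 [42. 84. 37.]
```

carry_out:
  series:
    - [[0,1,-30,0,0,0],[0,0,-30,0,0,0],[0,0,-30,0,0,0],[0,0,-30,0,0,0],[0,0,-30,0,0,0],[0,0,-20,0,0,0],[0,0,-12,0,0,0],[0,0,0,0,0,0]]

```text
time_s: 19.25
tool_pos: [0.6769, -0.0164, 0.0465]
orientation: [-179.9, -0.2, 154.4]
force: [-0.3, -0.3, -0.4]
opening: 0.998
grip_force: 0.0
```

carry_out:
  series:
    - [[0,0,0,0,0,0],[0,0,0,0,0,0],[0,0,0,0,0,0],[0,0,0,0,0,0],[0,0,0,0,0,0],[0,0,0,0,0,0],[0,0,0,0,0,0],[0,0,0,0,0,0]]
  jaw: 55

```text
time_s: 20.05
tool_pos: [0.68, -0.0179, 0.0507]
orientation: [179.9, 0.2, 154.3]
force: [0.3, 0.6, 6.6]
opening: 0.771
grip_force: 34.0
```

carry_out:
  series:
    - [[0,0,10,0,0,0],[0,0,25,0,0,0],[0,0,30,0,0,0],[0,0,30,0,0,0],[0,0,30,0,0,0],[0,0,30,0,0,0],[0,0,30,0,0,0],[0,0,27,0,0,0],[0,0,0,0,0,0]]

```text
time_s: 20.95
tool_pos: [0.6797, -0.0181, 0.2656]
orientation: [179.9, 0.4, 154.3]
force: [0.7, 0.3, -1.3]
opening: 0.77
grip_force: 33.8
```

carry_out:
  series:
    - [[-4,20,0,0,0,0],[-6,34,0,0,0,0],[-6,34,0,0,0,0],[-6,34,0,0,0,0],[-6,34,0,0,0,0],[-6,34,0,0,0,0],[-6,34,0,0,0,0],[-7,27,0,0,0,0],[0,0,0,0,0,0],[0,0,0,0,0,0]]

```text
time_s: 21.95
tool_pos: [0.6298, 0.2344, 0.258]
orientation: [-179.8, -0.2, 154.5]
force: [-0.3, -0.1, -1.0]
opening: 0.774
grip_force: 33.8
```

```bash
python3 -c "
from h import *
wlook(['pot_yellow_center','pot_white_center'],'w3')"
```

```text
t 21.95 tcp [0.6298 0.2344 0.258 ] [-1.7983e+02 -1.6000e-01  1.5448e+02] q6 40.2
pot_yellow_center 0.84 [320. 186.] zt 0.1227 circ [0.6291 0.2342] 0.0327 [ 30. 120. 148.]
pot_white_center 0.87 [186. 380.] zt 0.0807 circ [ 0.8124 -0.0547] 0.0316 [45. 97. 29.]
pot_white_center 0.73 [ 94. 309.] zt 0.0801 circ [ 0.6654 -0.1282] 0.034 [39. 78. 39.]
pot_white_center 0.69 [319. 276.] zt 0.2881 circ [0.6304 0.2347] 0.0341 [117. 123. 127.]
```

View pics/w3.png

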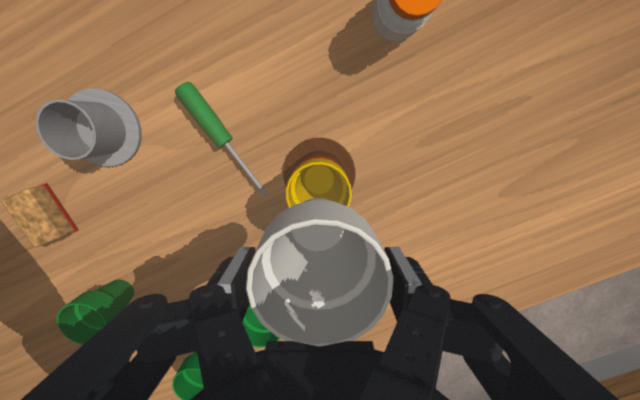

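White is held level at (319,276), above yellow's rim at (320,186), so I'm lowering it.

carry_out:
  series:
    - [[0,0,-25,0,0,0],[0,0,-25,0,0,0],[0,0,-20,0,0,0],[0,0,-15,0,0,0],[0,0,-15,0,0,0],[0,0,-12,0,0,0],[0,0,-12,0,0,0],[0,0,-8,0,0,0],[0,0,0,0,0,0]]

```text
time_s: 23.0
tool_pos: [0.6305, 0.2327, 0.1266]
orientation: [-179.9, -0.1, 154.3]
force: [-0.3, 0.1, 0.1]
opening: 0.771
grip_force: 33.8
```

carry_out:
  series:
    - [[0,0,0,0,0,0],[0,0,0,0,0,0],[0,0,0,0,0,0],[0,0,0,0,0,0],[0,0,0,0,0,0],[0,0,0,0,0,0],[0,0,0,0,0,0]]
  jaw: 85

```text
time_s: 23.7
tool_pos: [0.6313, 0.2333, 0.1283]
orientation: [180.0, 0.0, 154.3]
force: [-0.2, 0.5, 0.1]
opening: 0.994
grip_force: 0.0
```

carry_out:
  series:
    - [[0,0,25,0,0,0],[0,0,30,0,0,0],[0,0,30,0,0,0],[0,0,30,0,0,0],[0,0,17,0,0,0],[0,0,0,0,0,0],[0,0,0,0,0,0],[0,0,0,0,0,0]]

```text
time_s: 24.5
tool_pos: [0.6307, 0.2331, 0.2581]
orientation: [-179.9, -0.1, 154.3]
force: [-0.7, 0.0, -0.3]
opening: 0.997
grip_force: 0.0
```

```bash
python3 -c "
from h import *
wlook(['pot_yellow_center','pot_white_center'])"
```

```text
t 24.5 tcp [0.6307 0.2331 0.2581] [-1.7988e+02 -1.5000e-01  1.5434e+02] q6 40.2
pot_yellow_center 0.5 [320. 162.] zt 0.1229 circ [0.6059 0.2452] 0.0195 [ 39. 131. 161.]
pot_white_center 0.93 [ 92. 301.] zt 0.0801 circ [ 0.6613 -0.1293] 0.0333 [41. 82. 40.]
pot_white_center 0.75 [262. 316.] zt 0.0805 circ [0.7691 0.0806] 0.0336 [44. 93. 32.]
```

carry_out:
  series:
    - [[-9,-20,0,0,0,0],[-15,-35,0,0,0,0],[-15,-35,0,0,0,0],[-15,-35,0,0,0,0],[-15,-35,0,0,0,0],[-15,-35,0,0,0,0],[-15,-35,0,0,0,0],[-15,-35,0,0,0,0],[-15,-35,0,0,0,0],[-15,-35,0,0,0,0]]

```text
time_s: 25.65
tool_pos: [0.4861, -0.1029, 0.2595]
orientation: [-180.0, -0.1, 154.4]
force: [-0.2, 0.7, -0.0]
opening: 0.996
grip_force: 0.0
```

carry_out:
  series:
    - [[-15,-35,-10,0,0,0],[-15,-35,-10,0,0,0],[-15,-35,-10,0,0,0],[-15,-35,0,0,0,0],[-15,-35,0,0,0,0],[-8,-14,0,0,0,0],[0,0,0,0,0,0],[0,0,0,0,0,0]]

```text
time_s: 26.45
tool_pos: [0.404, -0.2904, 0.2297]
orientation: [179.9, -0.1, 154.3]
force: [0.1, 0.5, 0.1]
opening: 1.0
grip_force: 0.0
```

```bash
python3 -c "
from h import *
wlook(['pot_blue_center'])
c=optics.camera('scene');P=cloud(c);ok=c['z_map']>0
for q in ['pot_white_center','pot_yellow_center','pot_red_center','pot_blue_center']:
    for r in optics.silhouettes(q,'scene'):
        p=P[r['region']&ok];zt=np.percentile(p[:,2],97);t=p[p[:,2]>zt-.005]
        print(q,r['conf'],np.round(r['at']),zt.round(3),((t.min(0)+t.max(0))/2).round(3))
cv2.imwrite('pics/s2.png',cv2.resize(c['img'][150:300,280:480],None,fx=3,fy=3))"
```

```text
t 26.45 tcp [ 0.404  -0.2904  0.2297] [ 1.7994e+02 -6.0000e-02  1.5429e+02] q6 -17.8
pot_blue_center 0.72 [319. 190.] zt 0.0808 circ [ 0.4041 -0.2895] 0.033 [124.  75.  62.]
pot_white_center 0.93 [251. 292.] 0.081 [ 0.818 -0.054  0.081]
pot_white_center 0.68 [396. 208.] 0.153 [0.632 0.229 0.153]
pot_white_center 0.66 [315. 274.] 0.081 [0.768 0.077 0.081]
pot_white_center 0.64 [232. 226.] 0.082 [ 0.665 -0.132  0.081]
pot_yellow_center 0.62 [384. 227.] 0.128 [0.653 0.22  0.128]
pot_red_center 0.72 [387. 234.] 0.093 [0.653 0.224 0.091]
pot_blue_center 0.67 [193. 137.] 0.082 [ 0.403 -0.293  0.081]
```

View pics/s2.png

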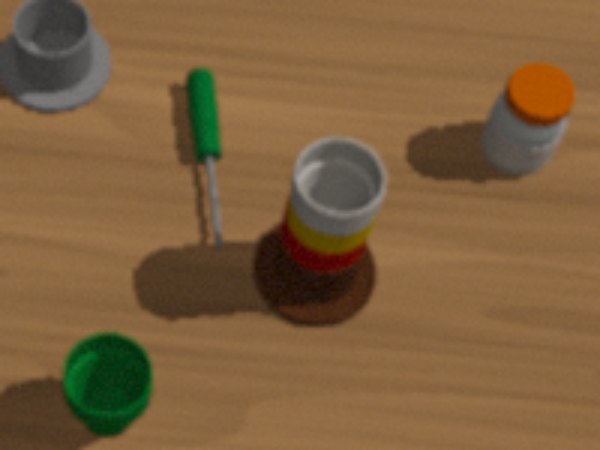

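The stack at crop (335,200) is nested straight, with white's top at 153 mm against 152 expected. Now the blue pot.

carry_out:
  series:
    - [[0,1,-30,0,0,0],[0,0,-30,0,0,0],[0,0,-30,0,0,0],[0,0,-30,0,0,0],[0,0,-30,0,0,0],[0,0,-20,0,0,0],[0,0,-12,0,0,0],[0,0,0,0,0,0]]

```text
time_s: 27.6
tool_pos: [0.4033, -0.2884, 0.0464]
orientation: [179.9, -0.2, 154.4]
force: [-0.3, 0.1, -0.2]
opening: 0.993
grip_force: 0.0
```

carry_out:
  series:
    - [[0,0,0,0,0,0],[0,0,0,0,0,0],[0,0,0,0,0,0],[0,0,0,0,0,0],[0,0,0,0,0,0],[0,0,0,0,0,0],[0,0,0,0,0,0],[0,0,0,0,0,0]]
  jaw: 55

```text
time_s: 28.4
tool_pos: [0.4055, -0.2908, 0.0501]
orientation: [-179.9, 0.2, 154.3]
force: [0.4, -1.2, 5.8]
opening: 0.77
grip_force: 34.1
```

carry_out:
  series:
    - [[0,0,10,0,0,0],[0,0,25,0,0,0],[0,0,30,0,0,0],[0,0,30,0,0,0],[0,0,30,0,0,0],[0,0,30,0,0,0],[0,0,27,0,0,0],[0,0,0,0,0,0]]

```text
time_s: 29.2
tool_pos: [0.4056, -0.2911, 0.2349]
orientation: [-179.9, 0.4, 154.3]
force: [-0.1, -0.0, -0.6]
opening: 0.771
grip_force: 33.9
```

carry_out:
  series:
    - [[3,20,0,0,0,0],[6,35,0,0,0,0],[6,35,0,0,0,0],[6,35,0,0,0,0],[6,35,0,0,0,0],[6,35,0,0,0,0],[6,35,0,0,0,0],[6,35,0,0,0,0],[3,24,0,0,0,0],[0,0,0,0,0,0]]

```text
time_s: 30.2
tool_pos: [0.4514, 0.002, 0.2286]
orientation: [180.0, -0.2, 154.6]
force: [-0.7, -0.8, -1.4]
opening: 0.773
grip_force: 34.0
```

```bash
python3 -c "
from h import *
wlook(['pot_blue_center','holder_metal'])"
```

```text
t 30.2 tcp [0.4514 0.002  0.2286] [179.99  -0.2  154.6 ] q6 17.1
pot_blue_center 0.7 [319. 273.] zt 0.2592 circ [0.4507 0.0035] 0.0337 [120.  65.  34.]
holder_metal 0.38 [231. 246.] zt 0.0317 circ [ 0.4858 -0.1434] 0.0236 [ 60.  82. 113.]
```

carry_out:
  series:
    - [[0,0,-25,0,0,0],[0,0,-25,0,0,0],[0,0,-25,0,0,0],[0,0,-20,0,0,0],[0,0,-15,0,0,0],[0,0,-15,0,0,0],[0,0,-15,0,0,0],[0,0,-13,0,0,0],[0,0,-10,0,0,0],[0,0,0,0,0,0]]

```text
time_s: 31.35
tool_pos: [0.4508, -0.0011, 0.0654]
orientation: [-179.9, -0.2, 154.3]
force: [-0.1, -0.4, -0.8]
opening: 0.774
grip_force: 34.0
```

carry_out:
  series:
    - [[0,0,0,0,0,0],[0,0,0,0,0,0],[0,0,0,0,0,0],[0,0,0,0,0,0],[0,0,0,0,0,0],[0,0,0,0,0,0],[0,0,0,0,0,0]]
  jaw: 85

```text
time_s: 32.05
tool_pos: [0.4524, -0.0007, 0.0674]
orientation: [180.0, 0.0, 154.3]
force: [-0.3, -0.7, -0.5]
opening: 0.995
grip_force: 0.0
```

carry_out:
  series:
    - [[0,0,25,0,0,0],[0,0,30,0,0,0],[0,0,30,0,0,0],[0,0,30,0,0,0],[0,0,30,0,0,0],[0,0,19,0,0,0],[0,0,0,0,0,0],[0,0,0,0,0,0]]

```text
time_s: 32.85
tool_pos: [0.4525, -0.0008, 0.2311]
orientation: [180.0, 0.0, 154.3]
force: [-0.2, 0.7, -0.9]
opening: 0.996
grip_force: 0.0
```

```bash
python3 -c "
from h import *
wlook(['pot_blue_center'])
c=optics.camera('scene');cv2.imwrite('pics/s3.png',c['img'])"
```

```text
t 32.85 tcp [ 0.4525 -0.0008  0.2311] [1.7999e+02 2.0000e-02 1.5434e+02] q6 17.1
pot_blue_center 0.67 [319. 190.] zt 0.0928 circ [4.507e-01 2.000e-04] 0.0331 [122.  73.  59.]
```

View pics/s3.png

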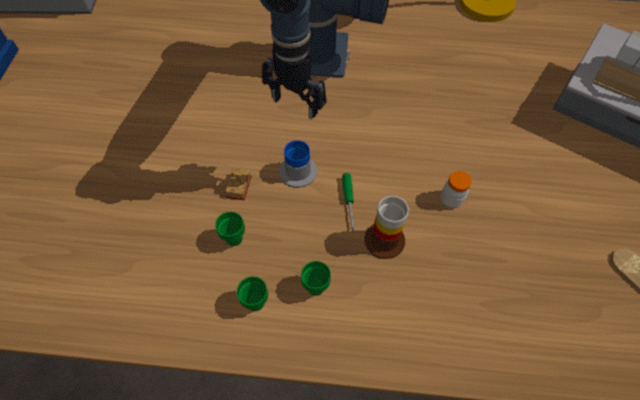

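Blue is seated in the metal holder (297,160), rim at 92.8 mm. The stack stands in the wooden holder (390,225), and the bystanders have not moved. Handing in.

```bash
python3 -c "
from rig import robot
print(robot.close_job())"
```

```text
the job is handed in; nothing more can be done
None
```

The job is handed in: red, yellow and white are nested in the wooden holder and blue is seated in the metal one, each within about 1 mm of its seated height on camera; the bystanders look unmoved, and no verdict came back.

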